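# Set the house-mode dial to the car and confirm

### The job

I am leaving by car. With a fingertip against one side of the pointer arm of the house-mode dial, gently push the arm round until it points at the middle of the car mark; only then press the round button on the dial fully down to confirm, and let it come back up. Do not grasp or lift anything, and leave the other things on the console where they are.

Things in the scene. Friction and masses are not known exactly. Their poses are not given: they have to be found in the camera images.
- dial: house-mode dial: fixed slate grey disc lying on the console, 280 mm across, 16 mm thick; origin at the centre of its underside on the console top. Its z is up; its -x axis points from the centre to the confirm button, its +x to the side away from the button, where the three marks are.
- pointer (a joint): the oak pointer arm, turning about the dial's vertical centre axis, in rad: 0 = pointing along the dial's +x, growing anticlockwise seen from above. Stops at -1.7 and 3.0 (it cannot go past the button between them). It starts parked somewhere from 2.2 to 2.85, beyond the marks, so it has to be turned clockwise. Dry friction (0.05 N m, about 1 N at the finger): it stays where it is left and does not coast.
- pointer_pivot (a point): point on the pointer's turning axis, halfway up the arm (33 mm above the console top); it turns with the arm, x along the arm towards its tip, z up. The arm is a straight oak bar 12 mm wide, its underside 24 mm and its top 42 mm above the console top (8 mm free gap over the disc), with its pointed tip 86 mm from the axis and a 24 mm tail behind. On the axis sits a small round white ceramic knob of 27 mm, top 53 mm above the console.
- pointer_aim (a point): the point in the air straight ahead of the arm's tip, 112 mm from the axis (26 mm beyond the tip), 33 mm above the console top: what the arm points at. It turns with the arm and lies over the middle of a mark when the arm points at that mark.
- car_mark: the car mark: flat raised white ceramic side view of a car (long low body 54 mm, cabin, two round wheels), 4 mm thick, fixed on the disc; origin at its middle on the disc's surface, 112 mm from the dial's centre. The three marks stand at -69, 0 and +69 degrees from the dial's +x and which is where changes from time to time.
- house_mark: the house mark: same white ceramic, a square with a pointed roof and a small dark door, about 42 x 40 mm, 4 mm thick; origin as for the car mark. Not wanted.
- moon_mark: the moon mark: same white ceramic, an open crescent about 44 mm across, up to 5 mm thick; origin as for the car mark. Not wanted.
- confirm (a joint): the confirm button's travel in m: 0 up, 0.006 fully down; springs back by itself; 5 N holds it fully down. It counts as pressed beyond 0.004.
- confirm_top (a point): centre of the top face of the round white button (28 mm across) in its low dark housing, 116 mm from the dial's centre on its -x side; pressed straight down.
- key: chrome car key lying flat, 77 x 30 mm, 11 mm thick; origin under its middle. Bystander, loose.
- remote: white plastic garage remote lying flat, 62 x 38 x 14 mm; origin under its middle. Bystander, loose.
- glasses: folded black reading glasses standing on the lower rims, 130 mm wide along its own y, 25 mm deep, 42 mm high; origin under the middle. Bystander, loose.
- candle: lidded amber glass candle jar, 60 mm across, 70 mm high; origin under its middle. Bystander, loose.
- catchall: slate grey stoneware catch-all bowl, 150 mm across, 40 mm high; origin under its middle. Bystander, loose.
- cedar_box: small closed cedar box, 124 x 89 mm, 64 mm high; origin under its middle. Bystander, loose.

How it is judged:
By the outcome, as a careful person would: the job done as asked, in the order asked, and still so for the second after the job is handed in, with the robot touching nothing.
It also fails if it takes over 54 s, if anything falls off the work surface, if the arm or the gripper's body presses on something with over 40 N, if the wrist force passes 120 N, or if a joint passes its speed limit or range.

### The arm

A 6-joint arm with a two-finger parallel gripper is mounted at the origin on the work surface. World frame = base frame: x ahead of the robot, y to its left, z up, the work surface at z = 0. Lengths are in mm, angles in rad, forces in N, time in s.
With the tool pointing down it reaches from about 275 to 750 mm from the base axis. Payload 10.2 kg.
Tool frame: the origin (TCP) lies midway between the tips of the shut fingers; the grasp point (between the pads) lies 19 mm behind it (manip.pinch_z is the distance from the TCP to the grasp point, in mm); z points along the fingers, y is the direction in which the jaws open and shut (so a half turn about z gives the same grasp; the last joint's range is limited). The gripper opens to 85 mm and grips with 20 to 120 N. Pads are 22 mm wide; open, the fingers measure 114 mm over their backs; the gripper's body (76 mm by 85 mm) begins 54 mm behind the grasp point. The pads swing forward as they close: fully open they stand 13 mm farther back than shut.
Start: joints at [-1.54, 0.313, 1.498, -0, 1.331, -0.223], TCP at [131.806, -508.191, 231.294] pointing down, gripper open.
Joint ranges: [-2.94, 2.94], [-0.97, 2.17], [0.19, 2.56], [-1.23, 4.37], [0.02, 3.11], [-2.88, 2.88]. Speed limits (rad/s): [2.39, 2.39, 3.01, 3.14, 3.14, 3.14].

### API

Orientations are given as a unit quaternion [x, y, z, w].
In Python, from workcell import monitor, imaging, manip gives the robot as it stands.
- The arm moves only by the shell command python3 -m jog 'ROWS' [FORCE]. ROWS is JSON, a list of rows, each a list of 3 entries, a list of its own where there are three numbers: the turn, a rotation vector about the tool's x, y, z in rad, then the shift along the tool's x, y, z in m, then the gripper's target within -1 to 1 (fully open at 1, half-way at 0, shut at -1). In form: [[[wx, wy, wz], [tx, ty, tz], hand], ...]. A call has 1 to 20 rows; each row shifts and turns the commanded pose from where the row before left it, along the tool's axes as they then stand; what a row does not reach is not made up. A row lasts 1/12 s, in which the tool goes at most 41.7 mm and 7.16 degrees, less where a joint would pass 70% of its speed; a pose out of reach is approached as far as the arm can. A call is refused whole if a number of a shift passes 0.0417 or a number of a turn 0.125, either way. A call with a gripper value outside its range is refused whole. The fingers move at their own pace and stop on an object; FORCE is the grip in N (left out, the last holds). Time passes only in rows, so rows that do not move let the fingers close. It gives the time, the measured TCP pose, the force and the opening at its end, in the units of the state.
- monitor.get_state(): the state, without advancing time (a new reading comes with each control period).
- imaging.grab_frame(name): name is "side" or "top" or "wrist"; returns a dict with "image" (384x512x3 uint8, red, green, blue), "camera_matrix" (3x3 intrinsics, pixels), "k1" (the pictures are not rectified: a ray, as slopes to the right and down, at radius r is drawn at 1 + k1 r^2 times it, then the intrinsics apply), "origin" and "attitude" of the camera in the world. Camera axes: x right, y down, z forward; pixel columns grow to the right and rows downward; lengths in mm; the calibration is good to about 2 mm. A picture is of the moment at which its call begins. There is no depth.
- manip.finish_job(): hands the job in, once; it reports no verdict.
The state is a dict: "clock": time; "q": joint angles; "joint_velocities": joint speeds; "joint_torque": joint torques, N m; "eef_pos": TCP position; "tool_rot": TCP orientation; "contact_force": force on the tool from outside, world axes, zero at the start; "ft_torque": the same for the moment, N m; "gripper_width": finger opening in mm.
Only numpy, scipy, OpenCV 4.12 (cv2) and the standard library are available. Lean on these libraries where they do the work, as an engineer would, in place of code of your own. Each camera call takes 0.05 s, during which the arm holds its last target.

## Working session

There is one attempt and no reset: what is moved stays moved. The work goes in short steps, Python scripts to look and compute and a shell command to move; the robot and the scene stay as the last step left them, time stands still between calls to the robot, and variables do not carry over. Pictures are saved under pics/ and viewed, and the job is handed in when it is done.

```bash
mkdir -p pics; ls; cat > h.py <<'E'
from workcell import monitor, imaging, manip
import numpy as np, cv2
from scipy.spatial.transform import Rotation as R
def grab(n,fn):
    f=imaging.grab_frame(n); cv2.imwrite('pics/'+fn+'.png',cv2.cvtColor(f['image'],cv2.COLOR_RGB2BGR)); 
    np.save('pics/'+fn+'.npy',f,allow_pickle=True); return f
def load(fn): return np.load('pics/'+fn+'.npy',allow_pickle=True).item()
def att(f):
    a=np.array(f['attitude'],float)
    return a if a.shape==(3,3) else R.from_quat(a).as_matrix()
def ray(f,u,v):
    K=np.array(f['camera_matrix']); d=np.array([f['k1'],0,0,0],float)
    p=cv2.undistortPoints(np.array([[[u,v]]],float),K,d)[0,0]
    return np.array(f['origin'],float),att(f)@np.array([p[0],p[1],1])
def onz(f,u,v,z):
    o,d=ray(f,u,v); return o+d*(z-o[2])/d[2]
def proj(f,P):
    c=att(f).T@(np.array(P,float)-np.array(f['origin'])); s=c[:2]/c[2]; s=s*(1+f['k1']*(s@s))
    K=np.array(f['camera_matrix']); return (K@np.array([*s,1]))[:2]
E
python3 - <<'E'
from h import *
for n in('top','side','wrist'):
    f=grab(n,n+'0'); print(n,f['origin'],f['attitude'],f['k1'],f['camera_matrix'])
print(monitor.get_state())
E
```

```text
pics
top [ 413.57442149   16.03909498 1197.66991662] [-0.7035154   0.70408724 -0.06769652  0.06887986] -0.09073769335022594 [[383.16934877   0.         252.97658924]
 [  0.         383.16934877 191.34228769]
 [  0.           0.           1.        ]]
side [  496.70169979 -1012.92489017   644.10307704] [ 0.86515139 -0.05391617  0.03834318 -0.49712767] -0.0005149566292998624 [[349.61758829   0.         253.64874088]
 [  0.         349.61758829 194.39652801]
 [  0.           0.           1.        ]]
wrist [ 204.75435973 -489.32416647  373.95013081] [ 0.78207781 -0.60475552 -0.09233168  0.11874308] -0.024389233582423054 [[308.46199052   0.         251.74310104]
 [  0.         308.46199052 192.79652905]
 [  0.           0.           1.        ]]
{'clock': 0.15, 'q': array([-1.54037049e+00,  3.13313865e-01,  1.49822511e+00,  3.28800988e-05,
        1.33100587e+00, -2.23371645e-01]), 'joint_velocities': array([-0.000117  , -0.0017575 , -0.00299554,  0.00129817, -0.00027332,
        0.00081521]), 'joint_torque': array([ 2.00779282e-04, -4.12373078e+01, -2.59793562e+01, -3.14738254e-04,
        3.30550480e-03,  6.25543052e-06]), 'eef_pos': array([ 131.82293633, -507.99447652,  230.88453678]), 'tool_rot': array([ 9.91959537e-01,  1.26554537e-01,  6.17526853e-05, -4.72343922e-04]), 'contact_force': array([ 0.01466348, -0.13061525,  0.53246724]), 'ft_torque': array([-0.01126725, -0.00061169,  0.00154589]), 'gripper_width': 85.71786354643945}
```

View pics/top0.png

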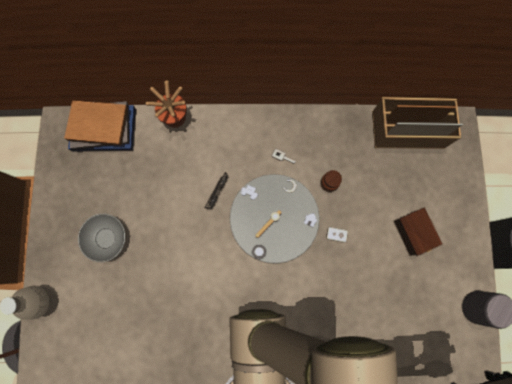

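View pics/side0.png

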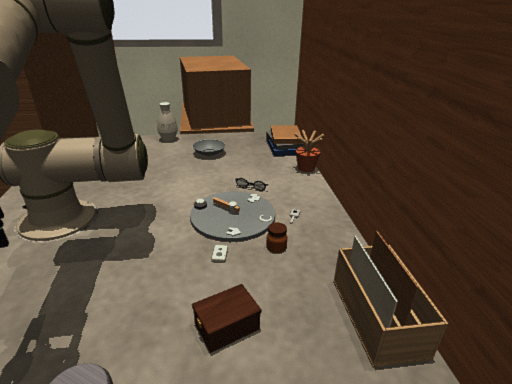

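```bash
python3 - <<'E'
from h import *
f=load('top0')
c=cv2.imread('pics/top0.png')[160:275,215:335]
cv2.imwrite('pics/crop0.png',cv2.resize(c,None,fx=5,fy=5,interpolation=cv2.INTER_CUBIC))
for n,u,v,z in [('dial',275,219,16),('btn',259,252,20),('knob',276,216,53),('tip',257,236,33),('m1',249,191,18),('m2',290,186,18),('m3',311,221,18)]:
    print(n,onz(f,u,v,z).round(1))
E
```

```text
dial [557.6 -50.3  16. ]
btn [ 4.561e+02 -3.000e-01  2.000e+01]
knob [562.2 -51.3  53. ]
tip [503.8   5.8  33. ]
m1 [645.8  30.4  18. ]
m2 [661.7 -98.6  18. ]
m3 [ 550.9 -161.7   18. ]
```

View pics/crop0.png

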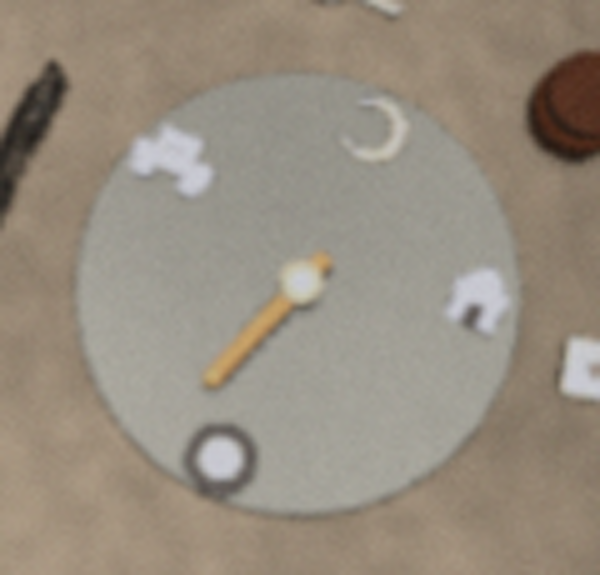

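```bash
python3 - <<'E'
from h import *
f=load('wrist0'); s=monitor.get_state()
Rt=R.from_quat(s['tool_rot']).as_matrix()
print(Rt.round(3)); print('cam in tool',(Rt.T@(f['origin']-s['eef_pos'])).round(1)); print((Rt.T@att(f)).round(3))
g=load('top0')
im=g['image'].astype(int); hsv=cv2.cvtColor(g['image'],cv2.COLOR_RGB2HSV)
# disc: bluish/neutral grey vs tan surface
for p in[(275,240),(230,270),(249,191),(259,252)]: print(p,g['image'][p[1],p[0]],hsv[p[1],p[0]])
E
```

```text
[[ 0.968  0.251  0.   ]
 [ 0.251 -0.968  0.001]
 [ 0.    -0.001 -1.   ]]
cam in tool [ 7.53e+01  1.00e-01 -1.43e+02]
[[ 0.    -0.955 -0.298]
 [ 1.     0.     0.   ]
 [-0.    -0.298  0.955]]
(275, 240) [164 159 151] [ 18  20 164]
(230, 270) [161 144 124] [ 16  59 161]
(249, 191) [196 198 206] [114  12 206]
(259, 252) [197 198 206] [117  11 206]
```

View pics/wrist0.png

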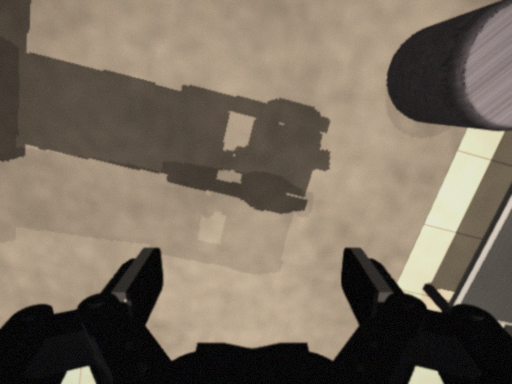

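```bash
python3 -m jog '[[[0,0,0],[0.0273,-0.0187,-0.0027],-1],[[0,0,0],[0.0273,-0.0187,-0.0027],-1],[[0,0,0],[0.0273,-0.0187,-0.0027],-1],[[0,0,0],[0.0273,-0.0187,-0.0027],-1],[[0,0,0],[0.0273,-0.0187,-0.0027],-1],[[0,0,0],[0.0273,-0.0187,-0.0027],-1],[[0,0,0],[0.0273,-0.0187,-0.0027],-1],[[0,0,0],[0.0273,-0.0187,-0.0027],-1],[[0,0,0],[0.0273,-0.0187,-0.0027],-1],[[0,0,0],[0.0273,-0.0187,-0.0027],-1],[[0,0,0],[0.0273,-0.0187,-0.0027],-1],[[0,0,0],[0.0273,-0.0187,-0.0027],-1],[[0,0,0],[0.0273,-0.0187,-0.0027],-1],[[0,0,0],[0.0273,-0.0187,-0.0027],-1],[[0,0,0],[0.0273,-0.0187,-0.0027],-1],[[0,0,0],[0.0273,-0.0187,-0.0027],-1],[[0,0,0],[0.0273,-0.0187,-0.0027],-1],[[0,0,0],[0.0273,-0.0187,-0.0027],-1],[[0,0,0],[0,0,0],-1],[[0,0,0],[0,0,0],-1]]' 20
python3 - <<'E'
from h import *
f=grab('wrist','wrist1'); print(f['origin'],monitor.get_state()['q'])
E
```

```text
clock: 1.82
eef_pos: [523.3, -58.0, 279.4]
tool_rot: [0.992, 0.128, -0.0, -0.0]
contact_force: [0.2, -0.5, -0.8]
gripper_width: -0.0
[596.31827668 -39.01590764 422.4439386 ] [-3.34914935e-01  2.85602924e-01  1.40873838e+00 -2.87540410e-04
  1.44824328e+00  9.81184556e-01]
```

View pics/wrist1.png

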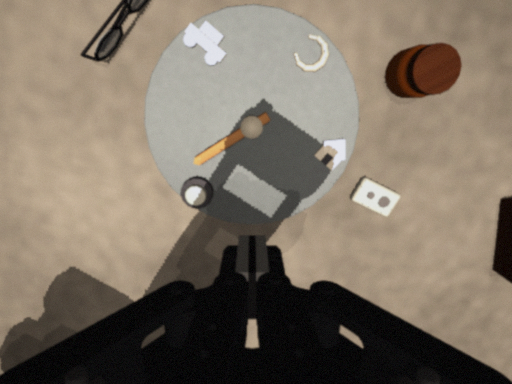

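```bash
cat >> h.py <<'E'
def circ(P):
    P=np.array(P)[:,:2]; A=np.c_[2*P,np.ones(len(P))]; s=np.linalg.lstsq(A,(P**2).sum(1),rcond=None)[0]
    return s[:2],np.sqrt(s[2]+s[:2]@s[:2])
def blobs(f,mask,z,amin=15):
    n,l,st,c=cv2.connectedComponentsWithStats(mask.astype(np.uint8))
    for i in range(1,n):
        if st[i,4]>=amin:
            ct=max(cv2.findContours((l==i).astype(np.uint8),cv2.RETR_EXTERNAL,cv2.CHAIN_APPROX_NONE)[0],key=len)
            (u,v),r=cv2.minEnclosingCircle(ct)
            print('area',st[i,4],'cen px',c[i].round(1),'->',onz(f,*c[i],z)[:2].round(1),'encl',onz(f,u,v,z)[:2].round(1))
E
python3 - <<'E'
from h import *
for n,roi in(('top0',(160,275,215,335)),('wrist1',(0,225,120,380))):
    f=load(n); im=f['image']; hsv=cv2.cvtColor(im,cv2.COLOR_RGB2HSV)
    m=np.zeros(im.shape[:2],bool); a,b,c,d=roi; m[a:b,c:d]=True
    print(n); 
    disc=m&(hsv[...,1]<42)&(hsv[...,2]>30)
    disc=cv2.morphologyEx(disc.astype(np.uint8),cv2.MORPH_OPEN,np.ones((7,7)))
    cs=cv2.findContours(disc,cv2.RETR_EXTERNAL,cv2.CHAIN_APPROX_NONE)[0]; ct=max(cs,key=len)[:,0]
    P=np.array([onz(f,u,v,16)[:2] for u,v in ct])
    for _ in range(6):
        c0,r=circ(P); e=abs(np.hypot(*(P-c0).T)-r); P=P[e<max(2.5,np.percentile(e,85))]
    print('disc',c0,r,len(P))
    print('white'); blobs(f,m&(hsv[...,1]<22)&(hsv[...,2]>182),20)
    print('oak'); o=m&(hsv[...,1]>120)&(hsv[...,2]>60)&(hsv[...,0]<25); blobs(f,o,42)
E
```

```text
top0
disc [562.67534788 -47.79854014] 137.67635691540784 252
white
area 17 cen px [293.7 185.8] -> [ 662.  -110.1] encl [ 662.9 -106.3]
area 112 cen px [249.3 191.4] -> [644.   29.3] encl [640.6  30.4]
area 21 cen px [275. 216.] -> [566.5 -50.2] encl [566.5 -50.2]
area 81 cen px [310.6 218.8] -> [ 557.4 -160.2] encl [ 555.3 -158.8]
area 60 cen px [331.  233.1] -> [ 513.  -222.3] encl [ 513.3 -223.9]
area 44 cen px [258.6 251.1] -> [458.8   0.8] encl [458.3   1. ]
oak
area 180 cen px [329.1 179.8] -> [ 676.4 -218.3] encl [ 675.6 -224.8]
area 25 cen px [265.7 226.5] -> [531.7 -20.5] encl [530.2 -19.9]
wrist1
disc [562.92352377 -47.14479175] 138.04073186280823 559
white
area 1095 cen px [205.1  40.9] -> [643.9  30.9] encl [642.7  31.1]
area 19 cen px [312.8  36.5] -> [681.1 -91.7] encl [681.2 -91.9]
area 169 cen px [317.1  57.2] -> [ 660.6 -103.7] encl [664.2 -94.9]
area 16 cen px [296.6  56.9] -> [654.5 -79.7] encl [654.4 -79.6]
area 17 cen px [317.4  87.4] -> [ 627.6 -114.9] encl [ 627.1 -115.1]
area 17 cen px [250.2  93.3] -> [599.6 -36.2] encl [599.9 -35.8]
area 60 cen px [238.6 108.7] -> [577.9 -26.7] encl [577.5 -26.6]
area 256 cen px [221.8 123.6] -> [554.5 -10.3] encl [555.8  -7. ]
area 27 cen px [315.9 111.8] -> [ 599.2 -122.2] encl [ 597.8 -122.8]
area 20 cen px [300.3 113.6] -> [ 592.1 -103.8] encl [ 592.7 -103.4]
area 15 cen px [311.8 130.9] -> [ 575.1 -124.6] encl [ 574.2 -124.4]
area 380 cen px [337.5 150.2] -> [ 559.9 -165. ] encl [ 555.4 -164.1]
area 467 cen px [368.9 195.2] -> [ 512.1 -227.6] encl [ 511.4 -230.6]
area 183 cen px [192.3 193.9] -> [452.4   7.4] encl [451.6   4.6]
oak
area 86 cen px [264.  118.1] -> [576.  -59.5] encl [575.8 -59.2]
area 497 cen px [219.3 146.3] -> [529.3 -15.2] encl [528.4 -13.6]
```

```bash
python3 -m jog '[[[0,0,0],[-0.0096,-0.0177,0],-1],[[0,0,0],[-0.0096,-0.0177,0],-1],[[0,0,-0.113],[0,0,0],-1],[[0,0,-0.113],[0,0,0],-1],[[0,0,-0.113],[0,0,0],-1],[[0,0,-0.113],[0,0,0],-1],[[0,0,-0.112],[0,0,0],-1],[[0,0,0],[0,0,0.0315],-1],[[0,0,0],[0,0,0.0315],-1],[[0,0,0],[0,0,0.0315],-1],[[0,0,0],[0,0,0.0315],-1],[[0,0,0],[0,0,0.0315],-1],[[0,0,0],[0,0,0.0315],-1],[[0,0,0],[0,0,0.0315],-1],[[0,0,0],[0,0,0],-1],[[0,0,0],[0,0,0],-1]]'
python3 - <<'E'
from h import *
f=grab('wrist','wrist2'); s=monitor.get_state(); print(s['eef_pos'],np.degrees(R.from_quat(s['tool_rot']).as_matrix()[:2,0]@[1,0]),R.from_quat(s['tool_rot']).as_matrix().round(3)); grab('side','side2'); g=grab('top','top2')
c=cv2.imread('pics/side2.png')[150:270,150:310]; cv2.imwrite('pics/c2.png',cv2.resize(c,None,fx=5,fy=5,interpolation=cv2.INTER_CUBIC))
E
```

```text
clock: 3.2
eef_pos: [494.7, -30.3, 59.3]
tool_rot: [0.918, 0.397, -0.001, -0.001]
contact_force: [0.9, -0.1, 1.3]
gripper_width: -0.0
[495.7801978  -30.36406676  60.72625109] 39.224214313296365 [[ 0.685  0.729  0.001]
 [ 0.729 -0.685 -0.   ]
 [ 0.     0.001 -1.   ]]
```

View pics/wrist2.png

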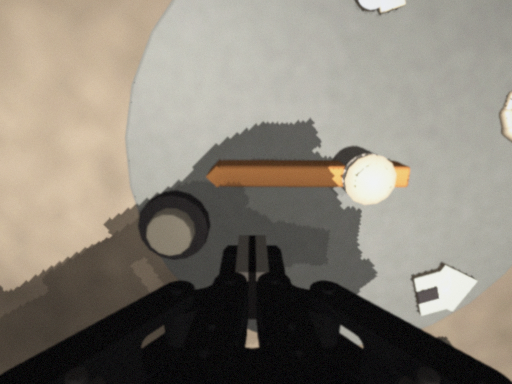

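View pics/c2.png

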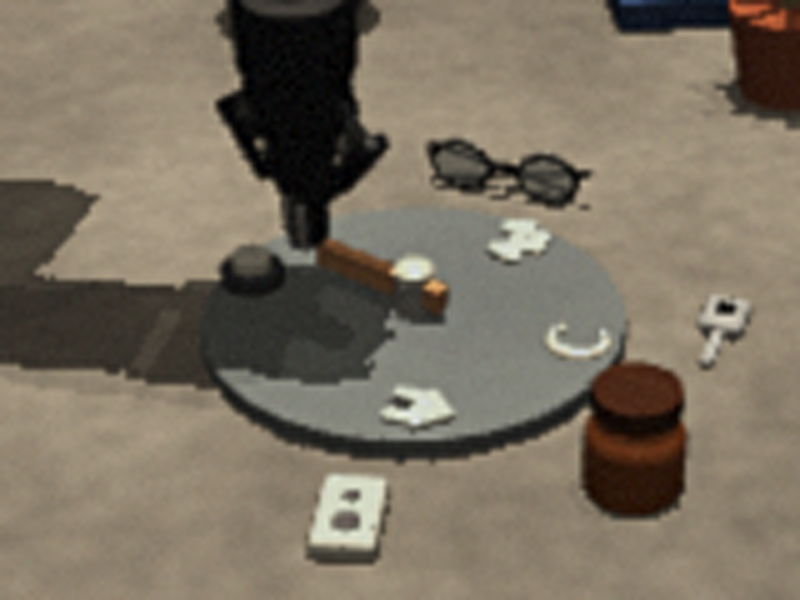

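```bash
python3 - <<'E'
from h import *
f=load('wrist2'); s=monitor.get_state(); Rt=R.from_quat(s['tool_rot']).as_matrix()
for n,u,v,z in[('knob',370,180,46),('edge near',252,187,33),('edge nearlow',252,187,24),('edge far',252,161,42),('tip',207,175,33),('tail',410,177,33),('btn top z26',171,232,26),('hous',175,225,20),('houseL',139,225,20),('houseR',210,225,20),('car',380,0,20)]:
    P=onz(f,u,v,z); print(n,P.round(1),(Rt.T@(P-s['eef_pos']))[:2].round(1))
E
```

```text
knob [562.9 -48.2  46. ] [32.4 60.7]
edge near [512.4 -11.3  33. ] [24.7 -1.4]
edge nearlow [510.6 -13.2  24. ] [22.  -1.5]
edge far [524.   1.  42.] [41.6 -1.4]
tip [498.7  11.3  33. ] [ 31.7 -26.9]
tail [582.1 -68.5  33. ] [30.6 88.5]
btn top z26 [454.    0.5  26. ] [ -6.7 -52.1]
hous [456.3   1.2  20. ] [ -4.6 -50.9]
houseL [439.3  17.1  20. ] [ -4.6 -74.2]
houseR [472.8 -14.1  20. ] [ -4.5 -28.4]
car [628.6  14.5  20. ] [123.   65.6]
```

```bash
python3 -m jog '[[[0,0,0],[0,0,0.0105],-1],[[0,0,0],[0,0,0.0105],-1],[[0,0,0],[0,0,0.0105],-1],[[0,0,0],[0.003,0,0],-1],[[0,0,0],[0.003,0,0],-1],[[0,0,0],[0.003,0,0],-1],[[0,0,0],[0.003,0,0],-1],[[0,0,0],[0,0,0],-1],[[0,0,0],[0,0,0],-1]]'
python3 - <<'E'
from h import *
f=grab('wrist','wrist3'); s=monitor.get_state(); print(s['eef_pos'],s['contact_force'])
Rt=R.from_quat(s['tool_rot']).as_matrix(); print('pivot in tool',Rt.T@(np.array([562.9,-48.0,0])-s['eef_pos']))
E
```

```text
clock: 4.1
eef_pos: [503.9, -20.6, 28.1]
tool_rot: [0.917, 0.398, 0.0, 0.0]
contact_force: [-0.6, -0.3, 0.6]
gripper_width: -0.1
[503.79049947 -20.73462276  28.08289707] [-0.28261025 -0.42560545 -0.81781398]
pivot in tool [20.5085738  61.7696538  28.10500357]
```

View pics/wrist3.png

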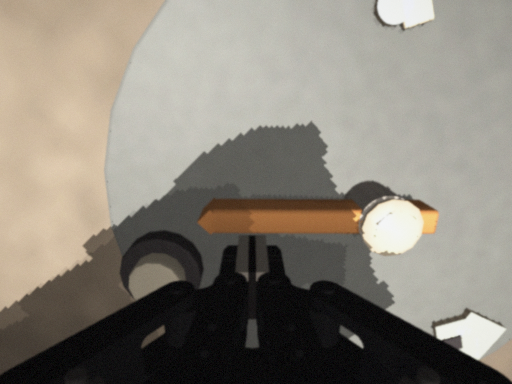

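```bash
python3 -m jog '[[[0,0,0],[0.0017,0,0],-1],[[0,0,0],[0.0017,0,0],-1],[[0,0,0.04],[0.0025,-0.0006,0],-1],[[0,0,0.04],[0.0025,-0.0006,0],-1],[[0,0,0.04],[0.0025,-0.0006,0],-1],[[0,0,0.04],[0.0025,-0.0006,0],-1],[[0,0,0.04],[0.0025,-0.0006,0],-1],[[0,0,0.04],[0.0025,-0.0006,0],-1],[[0,0,0.04],[0.0025,-0.0006,0],-1],[[0,0,0.04],[0.0025,-0.0006,0],-1],[[0,0,0.04],[0.0025,-0.0006,0],-1],[[0,0,0.04],[0.0025,-0.0006,0],-1],[[0,0,0.04],[0.0025,-0.0006,0],-1],[[0,0,0.04],[0.0025,-0.0006,0],-1],[[0,0,0],[0,0,0],-1]]'
python3 - <<'E'
from h import *
f=grab('wrist','wrist4'); s=monitor.get_state(); print(s['eef_pos'],s['contact_force'])
Rt=R.from_quat(s['tool_rot']).as_matrix(); print('pivot in tool',Rt.T@(np.array([562.9,-48.0,0])-s['eef_pos']),'yaw',np.degrees(np.arctan2(Rt[1,0],Rt[0,0])))
E
```

```text
clock: 5.4
eef_pos: [526.7, 4.6, 27.9]
tool_rot: [0.986, 0.168, -0.0, -0.0]
contact_force: [-0.2, -1.0, -0.1]
gripper_width: 0.2
[526.64267824   4.42887611  27.86624422] [ 0.50236618 -0.56865346 -1.29787904]
pivot in tool [16.77305975 61.49731963 27.8684794 ] yaw 19.40893421152469
```

View pics/wrist4.png

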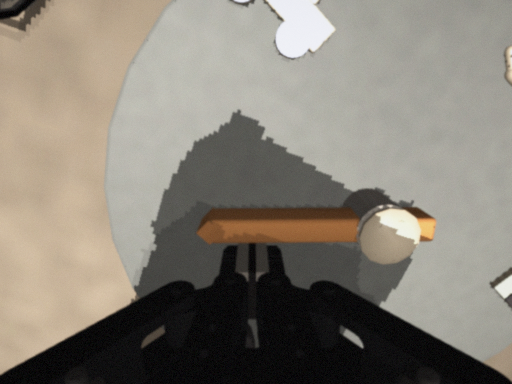

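```bash
python3 -m jog '[[[0,0,0.04],[0.0025,-0.0006,0],-1],[[0,0,0.04],[0.0025,-0.0006,0],-1],[[0,0,0.04],[0.0025,-0.0006,0],-1],[[0,0,0.04],[0.0025,-0.0006,0],-1],[[0,0,0.04],[0.0025,-0.0006,0],-1],[[0,0,0.04],[0.0025,-0.0006,0],-1],[[0,0,0.04],[0.0025,-0.0006,0],-1],[[0,0,0.04],[0.0025,-0.0006,0],-1],[[0,0,0.04],[0.0025,-0.0006,0],-1],[[0,0,0.04],[0.0025,-0.0006,0],-1],[[0,0,0.04],[0.0025,-0.0006,0],-1],[[0,0,0.04],[0.0025,-0.0006,0],-1],[[0,0,0.04],[0.0025,-0.0006,0],-1],[[0,0,0.04],[0.0025,-0.0006,0],-1],[[0,0,0.04],[0.0025,-0.0006,0],-1],[[0,0,0.04],[0.0025,-0.0006,0],-1],[[0,0,0.04],[0.0025,-0.0006,0],-1],[[0,0,0.04],[0.0025,-0.0006,0],-1],[[0,0,0.04],[0.0025,-0.0006,0],-1],[[0,0,0],[0,0,0],-1]]'
python3 - <<'E'
from h import *
f=grab('wrist','wrist5'); s=monitor.get_state(); print(s['eef_pos'],s['contact_force'])
Rt=R.from_quat(s['tool_rot']).as_matrix(); print('pivot in tool',Rt.T@(np.array([562.9,-48.0,0])-s['eef_pos']),'yaw',np.degrees(np.arctan2(Rt[1,0],Rt[0,0])))
E
```

```text
clock: 7.12
eef_pos: [573.3, 14.4, 27.8]
tool_rot: [0.978, -0.21, 0.0, -0.0]
contact_force: [0.1, 0.7, 0.2]
gripper_width: 0.4
[573.18805939  14.30630341  27.84678102] [ 0.39485516 -0.07202984  0.80809119]
pivot in tool [16.04188489 61.07747899 27.84891944] yaw -24.095036235203374
```

View pics/wrist5.png

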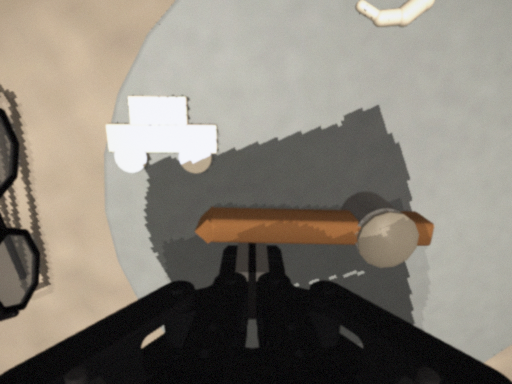

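```bash
python3 - <<'E'
from h import *
f=load('wrist5')
car=onz(f,162,134,20); carb=onz(f,161,138,20); kn=onz(f,388,239,48)
# arm top face edges z=42: far edge row ~207-211
a=[onz(f,u,v,33) for u,v in((196,229),(434,229))]; top=[onz(f,u,v,42) for u,v in((212,207),(352,210))]; bot=[onz(f,u,v,42) for u,v in((212,243),(352,244))]
ang=lambda d:np.degrees(np.arctan2(d[1],d[0]))
C=np.array([562.9,-48,0])
print(car,np.linalg.norm((car-C)[:2]),ang(car-C),ang(car-kn),carb,ang(carb-C),kn)
print(a,ang(a[0]-a[1]),ang(top[0]-top[1]),ang(bot[0]-bot[1]))
E
```

```text
[644.18021694  29.65733387  20.        ] 112.41501309374988 43.694204303788105 43.50525467456008 [642.68856724  31.04065657  20.        ] 44.73020199280739 [562.99754357 -47.39629801  48.        ]
[array([597.06416794,  32.83952537,  33.        ]), array([549.12247592, -73.47280166,  33.        ])] 65.72693957102065 64.48483786333689 65.29734405287506
```

```bash
python3 -m jog '[[[0,0,0.03],[0.0019,-0.0005,0],-1],[[0,0,0.03],[0.0019,-0.0005,0],-1],[[0,0,0.03],[0.0019,-0.0005,0],-1],[[0,0,0.03],[0.0019,-0.0005,0],-1],[[0,0,0.03],[0.0019,-0.0005,0],-1],[[0,0,0.03],[0.0019,-0.0005,0],-1],[[0,0,0.03],[0.0019,-0.0005,0],-1],[[0,0,0.03],[0.0019,-0.0005,0],-1],[[0,0,0.03],[0.0019,-0.0005,0],-1],[[0,0,0.03],[0.0019,-0.0005,0],-1],[[0,0,0],[0,0,0],-1],[[0,0,0],[0,0,0],-1]]'
python3 - <<'E'
from h import *
f=grab('wrist','wrist6'); s=monitor.get_state(); print(s['eef_pos'],s['contact_force'])
Rt=R.from_quat(s['tool_rot']).as_matrix(); print('pivot in tool',Rt.T@(np.array([562.9,-48.0,0])-s['eef_pos']),'yaw',np.degrees(np.arctan2(Rt[1,0],Rt[0,0])))
im=cv2.imread('pics/wrist6.png')[120:300,60:460]; cv2.imwrite('pics/w6.png',cv2.resize(im,None,fx=2,fy=2))
E
```

```text
clock: 8.17
eef_pos: [591.8, 8.6, 27.9]
tool_rot: [0.936, -0.352, 0.0, 0.0]
contact_force: [0.6, 0.3, -0.2]
gripper_width: 0.0
[591.80924573   8.57269085  27.92815423] [-0.40463653  0.58289754 -0.59953485]
pivot in tool [15.58764648 61.59075627 27.92489314] yaw -41.27559488206124
```

View pics/w6.png

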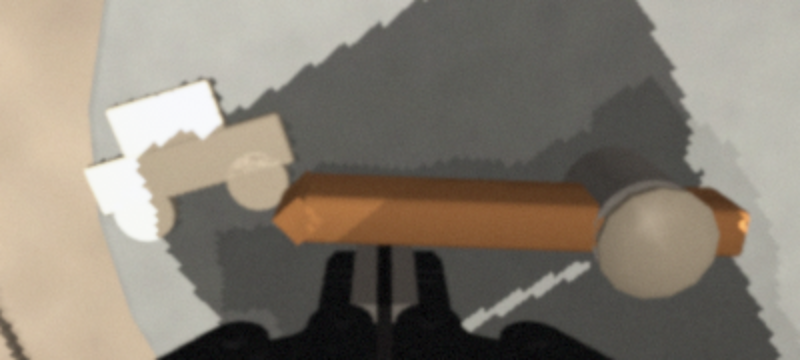

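```bash
cat > ang.py <<'E'
from h import *
import sys
f=load(sys.argv[1]); C=np.array([562.9,-48,0])
hsv=cv2.cvtColor(f['image'],cv2.COLOR_RGB2HSV)
m=((hsv[...,0]<22)&(hsv[...,1]>150)&(hsv[...,2]>60)).astype(np.uint8)
n,l,st,c=cv2.connectedComponentsWithStats(m)
ang=lambda d:np.degrees(np.arctan2(d[1],d[0]))
best=None
for i in range(1,n):
    if st[i,4]>60:
        ys,xs=np.where(l==i); P=np.array([onz(f,u,v,38)[:2] for u,v in zip(xs,ys)])
        if np.linalg.norm(P.mean(0)-C[:2])<75:
            (vx,vy,x0,y0)=cv2.fitLine(P.astype(np.float32),cv2.DIST_L2,0,.01,.01).ravel()
            d=np.array([vx,vy]); 
            far=P[np.argmax(np.linalg.norm(P-C[:2],axis=1))]
            print('blob',st[i,4],'line ang',ang(d)%180,'off pivot',(np.array([x0,y0])-C[:2])@[-vy,vx],'cen ang',ang(P.mean(0)-C[:2]),'far',far.round(1),np.linalg.norm(far-C[:2]),ang(far-C[:2]))
E
for n in wrist2 wrist4 wrist5 wrist6; do echo $n; python3 ang.py $n; done
```

```text
wrist2
blob 2789 line ang 137.08496 off pivot 1.5930860130885947 cen ang 135.2664001186737 far [499.7  10.5] 86.13248293480424 137.213988779524
wrist4
blob 4525 line ang 110.061966 off pivot 1.4192864897470496 cen ang 108.38794776963658 far [531.9  33.6] 87.23363213910946 110.7889413468395
blob 100 line ang 82.11298 off pivot -13.4116249490345 cen ang -51.06716033958159 far [574.6 -68.7] 23.80241575562087 -60.449377205574145
wrist5
blob 4558 line ang 64.60359 off pivot -0.4944389628635797 cen ang 64.01918806540931 far [597.1  31.3] 86.38274815319078 66.65266708616245
blob 314 line ang 5.2487135 off pivot -17.639466459025247 cen ang -113.93039620463256 far [547.  -67.1] 24.846631455947445 -129.77057733436928
wrist6
blob 4523 line ang 46.680607 off pivot -0.40548748513639765 cen ang 46.200817661067845 far [620.   16.5] 86.18183233046287 48.480888662331175
blob 298 line ang 165.8253 off pivot -17.89332038238344 cen ang -132.6971493525462 far [541.4 -61. ] 25.10967171040458 -148.91097161791294
```

```bash
python3 -m jog '[[[0,0,0],[-0.0075,0,0],-1],[[0,0,0],[-0.0075,0,0],-1],[[0,0,0],[0,0,-0.03],-1],[[0,0,0],[0,0.012,-0.03],-1],[[0,0,0],[0,0.012,-0.03],-1],[[0,0,0],[0,0.012,-0.03],-1],[[0,0,0],[0,0.012,-0.03],-1],[[0,0,0],[0,0,0],-1],[[0,0,0],[0,0,0],-1],[[0,0,0],[0,0,0],-1]]'
python3 - <<'E'
from h import *
f=grab('wrist','wrist7'); f=grab('top','top7')
c=cv2.imread('pics/top7.png')[160:275,215:335]
cv2.imwrite('pics/crop7.png',cv2.resize(c,None,fx=5,fy=5,interpolation=cv2.INTER_CUBIC))
im=cv2.imread('pics/wrist7.png'); cv2.imwrite('pics/w7.png',cv2.resize(im[0:300,100:500],None,fx=2,fy=2))
E
python3 ang.py wrist7;python3 ang.py top7
```

```text
clock: 9.05
eef_pos: [548.3, -16.9, 177.1]
tool_rot: [0.936, -0.353, -0.001, -0.0]
contact_force: [-0.4, 0.1, -0.1]
gripper_width: -0.1
blob 783 line ang 45.80092 off pivot 0.7820565539182738 cen ang 46.82059493887663 far [620.2   5.8] 78.54089348204849 43.19985053752734
blob 109 line ang 150.14227 off pivot -17.96766326836204 cen ang -134.40466087462926 far [547.7 -65.5] 23.120030408632598 -130.97992435939096
```

View pics/w7.png

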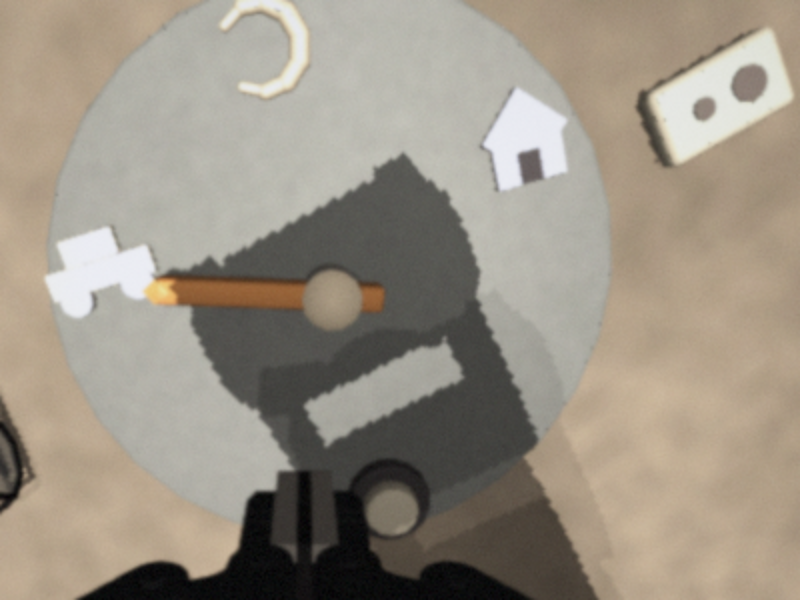

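View pics/crop7.png

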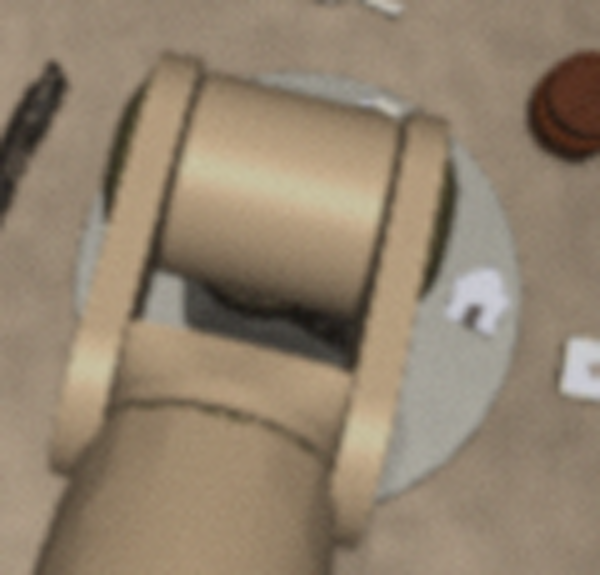

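```bash
cat > car.py <<'E'
from h import *
import sys
f=load(sys.argv[1]); u0,u1,v0,v1=map(int,sys.argv[2:6])
hsv=cv2.cvtColor(f['image'],cv2.COLOR_RGB2HSV)
m=np.zeros(hsv.shape[:2],np.uint8); m[v0:v1,u0:u1]=((hsv[...,1]<25)&(hsv[...,2]>200))[v0:v1,u0:u1]
ct=max(cv2.findContours(m,cv2.RETR_EXTERNAL,cv2.CHAIN_APPROX_NONE)[0],key=len)[:,0]
P=np.array([onz(f,u,v,20)[:2] for u,v in ct],np.float32)
r=cv2.minAreaRect(P); C=np.array([562.9,-48]); ang=lambda d:np.degrees(np.arctan2(d[1],d[0]))
print('car rect',r,'ang',ang(np.array(r[0])-C),np.linalg.norm(np.array(r[0])-C))
E
python3 car.py wrist7 110 185 105 170; python3 car.py wrist5 90 225 85 180; python3 car.py wrist1 170 240 10 75
python3 - <<'E'
from h import *
f=load('wrist7'); ang=lambda d:np.degrees(np.arctan2(d[1],d[0]))
t=onz(f,172.5,145.5,33); q=onz(f,291.5,149,33); k=onz(f,266,149.5,50); print(t,q,k,ang(t-q))
C=np.array([562.9,-48,0]); print(ang(t-C),np.linalg.norm((t-C)[:2]),ang(t-k))
b=onz(f,100+391/2,510/2,26); print('btn',b, ang(b-C)-180+69,np.linalg.norm((b-C)[:2]))
hm=onz(f,100+526/2,145/2,20); print('house',hm,ang(hm-C)+138)
E
```

```text
car rect ((643.9151611328125, 30.407371520996094), (53.39140701293945, 37.113216400146484), 64.89883422851562) ang 44.06285509545431 112.74383460840369
car rect ((646.0594482421875, 30.095428466796875), (54.86701202392578, 36.395240783691406), 74.94696807861328) ang 43.20128456375423 114.08062841410742
car rect ((643.7777099609375, 30.276411056518555), (52.751277923583984, 36.51264190673828), 64.80206298828125) ang 44.06361093480126 112.55398925144587
[620.80544601  16.59980614  33.        ] [544.96310455 -64.58800983  33.        ] [562.98207375 -47.60794534  50.        ] 46.949656763873804
48.12784531672306 86.75353382726198 47.994848970499206
btn [452.50240509   3.9466193   26.        ] 43.8010816512344 122.00852519382113
house [ 553.59157381 -158.2393243    20.        ] 43.17348817181016
```

```bash
python3 -m jog '[[[0,0,0],[0,-0.012,0.03],-1],[[0,0,0],[0,-0.012,0.03],-1],[[0,0,0],[0,-0.012,0.03],-1],[[0,0,0],[0,-0.012,0.03],-1],[[0,0,0],[0,0,0.03],-1],[[0,0,0.061],[0.0038,-0.0018,0],-1],[[0,0,0],[0,0,0],-1],[[0,0,0],[0.0025,0,0],-1],[[0,0,0],[0.0025,0,0],-1],[[0,0,0],[0.0025,0,0],-1],[[0,0,0],[0.0025,0,0],-1],[[0,0,0],[0.0025,0,0],-1],[[0,0,0],[0.0025,0,0],-1],[[0,0,0],[0,0,0],-1],[[0,0,0],[0,0,0],-1]]'
python3 - <<'E'
from h import *
s=monitor.get_state(); print(s['eef_pos'],s['contact_force'])
Rt=R.from_quat(s['tool_rot']).as_matrix(); print('pivot in tool',Rt.T@(np.array([562.9,-48.0,0])-s['eef_pos']),'yaw',np.degrees(np.arctan2(Rt[1,0],Rt[0,0])))
grab('wrist','wrist8')
E
python3 ang.py wrist8
python3 -m jog '[[[0,0,0],[-0.0075,0,0],-1],[[0,0,0],[-0.0075,0,0],-1],[[0,0,0],[0,0,-0.03],-1],[[0,0,0],[0,0.012,-0.03],-1],[[0,0,0],[0,0.012,-0.03],-1],[[0,0,0],[0,0.012,-0.03],-1],[[0,0,0],[0,0.012,-0.03],-1],[[0,0,0],[0,0,0],-1],[[0,0,0],[0,0,0],-1],[[0,0,0],[0,0,0],-1]]'
python3 - <<'E'
from h import *
f=grab('wrist','wrist9')
im=cv2.imread('pics/wrist9.png'); cv2.imwrite('pics/w9.png',cv2.resize(im[0:300,100:500],None,fx=2,fy=2))
E
python3 ang.py wrist9
```

```text
clock: 10.4
eef_pos: [595.3, 6.6, 27.9]
tool_rot: [0.924, -0.382, 0.0, 0.0]
contact_force: [-0.1, 0.2, 0.1]
gripper_width: -0.2
[595.33630256   6.61167171  27.91849809] [-0.09713674  0.20552011  0.07982375]
pivot in tool [15.54347518 61.58520435 27.92228376] yaw -44.8769500417097
blob 4514 line ang 42.452847 off pivot -0.1809064278728023 cen ang 42.236803304176995 far [624.7  12.1] 86.19933467371192 44.16128143852595
blob 311 line ang 163.02133 off pivot -17.805101681021725 cen ang -136.6493816781032 far [539.9 -59.6] 25.80654136247521 -153.20680174395542
clock: 11.28
eef_pos: [550.2, -16.1, 177.1]
tool_rot: [0.924, -0.382, -0.001, 0.0]
contact_force: [0.3, 0.5, -1.1]
gripper_width: -0.1
blob 800 line ang 42.23408 off pivot 0.48093801674718506 cen ang 42.8599750704636 far [623.3   2.1] 78.52137144442209 39.670019970916066
blob 106 line ang 147.21289 off pivot -17.99908638185783 cen ang -138.3744166075246 far [546.  -63.9] 23.180510566765737 -136.70869955419707
```

View pics/w9.png

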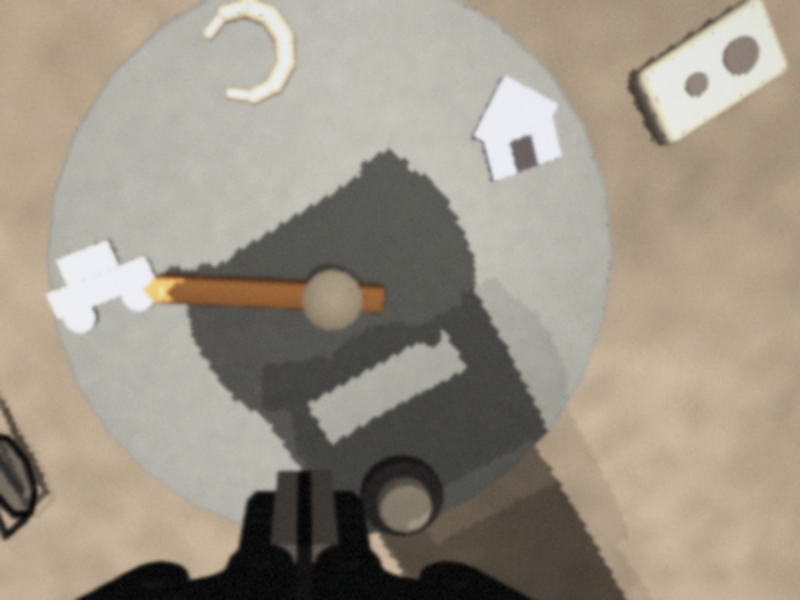

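```bash
python3 - <<'E'
from h import *
im=cv2.imread('pics/wrist9.png'); cv2.imwrite('pics/z9.png',cv2.resize(im[125:170,115:300],None,fx=4.3,fy=4.3*3,interpolation=cv2.INTER_CUBIC))
E
```

```text
(no output)
```

View pics/z9.png

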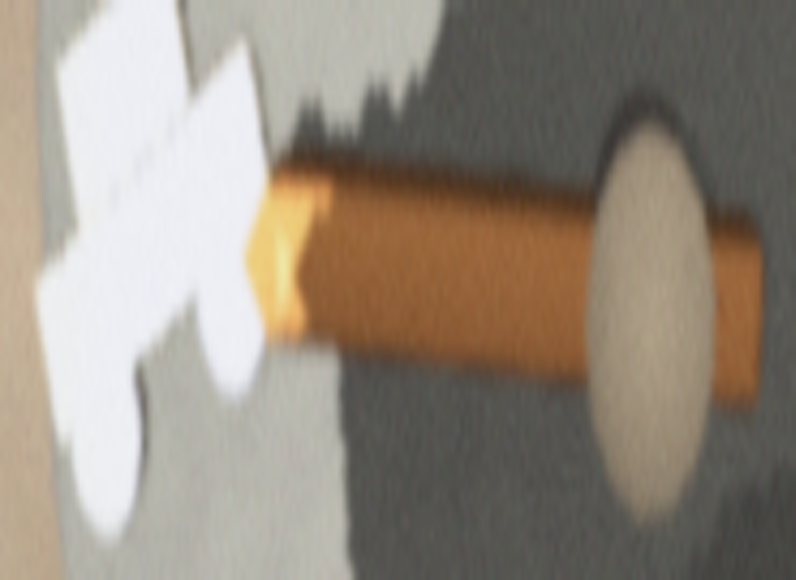

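```bash
python3 - <<'E'
from h import *
f=load('wrist9'); ang=lambda d:np.degrees(np.arctan2(d[1],d[0]))
g=lambda u,v,z:onz(f,115+u/4.3-.4,125+v/12.9-.4,z)
L=[g(270,338,42),g(580,380,42),g(750,402,42)];U=[g(300,178,42),g(590,212,42),g(750,238,42)]
print(ang(L[0]-L[2]),ang(U[0]-U[2]),ang(U[0]-U[1]),ang(L[0]-L[1]))
C=np.array([562.9,-48,0]); 
for P in(L,U): 
    d=(P[0]-P[2])[:2]; d/=np.linalg.norm(d); print('lateral of pivot',[(p-C)[:2]@[-d[1],d[0]] for p in P])
t=g(247,258,42); print('tip',t,ang(t-C),np.linalg.norm((t-C)[:2]))
E
python3 car.py wrist9 110 183 110 172
```

```text
42.563404003079455 42.59533085371307 42.873539564475884 42.49916155846904
lateral of pivot [np.float64(6.251061613174211), np.float64(6.324490201077381), np.float64(6.2510616131742145)]
lateral of pivot [np.float64(-5.2749783702925725), np.float64(-5.568867655307061), np.float64(-5.274978370292576)]
tip [624.8224128    9.98269046  42.        ] 43.11810941905212 84.83146586076089
car rect ((643.7766723632812, 30.545307159423828), (53.609737396240234, 37.50381088256836), 65.40400695800781) ang 44.16217408580299 112.74041604201122
```

```bash
python3 -m jog '[[[0,0,0],[0.015,-0.012,0],-1],[[0,0,0],[0.015,-0.012,0],-1],[[0,0,0],[0.015,-0.012,0],-1],[[0,0,0],[0.0155,-0.012,0],-1],[[0,0,0],[0,0,0],-1],[[0,0,0],[0,0,0],-1],[[0,0,0],[0,0,0],-1]]'
python3 - <<'E'
from h import *
f=grab('wrist','wrist10'); s=monitor.get_state();Rt=R.from_quat(s['tool_rot']).as_matrix(); print('pivot in tool',Rt.T@(np.array([562.9,-48.0,0])-s['eef_pos']),'yaw',np.degrees(np.arctan2(Rt[1,0],Rt[0,0])))
im=cv2.imread('pics/wrist10.png'); cv2.imwrite('pics/w10.png',cv2.resize(im[140:290,100:360],None,fx=3,fy=3,interpolation=cv2.INTER_CUBIC))
E
python3 ang.py wrist10
```

```text
clock: 11.92
eef_pos: [626.7, -24.8, 176.7]
tool_rot: [0.924, -0.381, -0.001, 0.0]
contact_force: [-0.2, -0.8, 0.4]
gripper_width: 0.0
pivot in tool [-28.71671303  61.28790092 177.34024139] yaw -44.85464798856504
blob 562 line ang 48.177807 off pivot -7.3891230354014255 cen ang 40.727749889571946 far [624.8   9.7] 84.57550373894159 42.982108781551084
blob 85 line ang 154.26265 off pivot -17.959467533931672 cen ang -137.3632178329116 far [542.1 -60. ] 24.014599338983054 -149.92035420690144
```

View pics/w10.png

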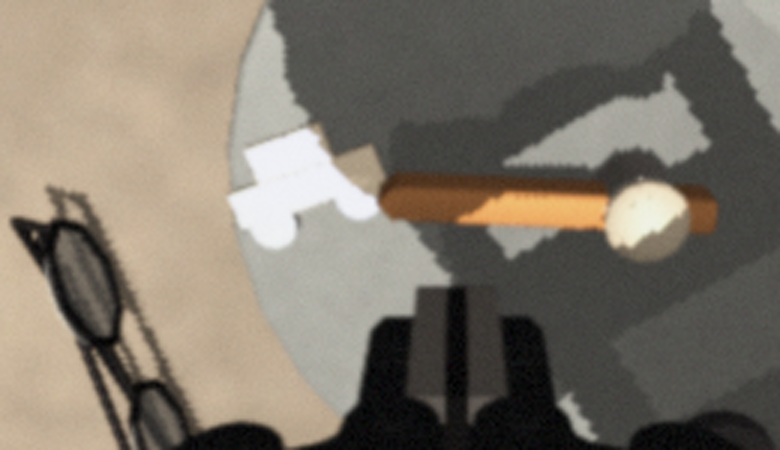

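```bash
python3 - <<'E'
from h import *
f=load('wrist10'); ang=lambda d:np.degrees(np.arctan2(d[1],d[0]))
g=lambda u,v,z:onz(f,100+u/3-.3,140+v/3-.3,z)
L=[g(395,215,42),g(600,230,42),g(712,234,42)];U=[g(400,186,42),g(600,196,42),g(715,202,42)]
C=np.array([562.9,-48,0])
for P in(L,U): 
    d=(P[0]-P[2])[:2]; d/=np.linalg.norm(d); print(ang(d),ang(P[0]-P[1]),[(p-C)[:2]@[-d[1],d[0]] for p in P])
car=g(304,185,20); print(car,ang(car-C)); t=g(378,198,33); print('tip',t,ang(t-C),np.linalg.norm((t-C)[:2]))
E
```

```text
41.44068936173486 40.64403699359288 [np.float64(6.020908511084526), np.float64(6.941411898502341), np.float64(6.02090851108453)]
42.04543812201304 42.099410004207904 [np.float64(-4.734522749579944), np.float64(-4.794585545562015), np.float64(-4.734522749579943)]
[643.54244954  30.56837902  20.        ] 44.25363892261535
tip [624.90863461  11.91005452  33.        ] 44.01386809493753 86.22230221763695
```

```bash
python3 -m jog '[[[0,0,0.022],[0,0,0.03],-1],[[0,0,0],[0,0,0.03],-1],[[0,0,0],[0,0,0.03],-1],[[0,0,0],[0,0,0.03],-1],[[0,0,0],[0,0,0.0285],-1],[[0,0,0],[0,0,0],-1],[[0,0,0],[-0.003,0,0],-1],[[0,0,0],[-0.003,0,0],-1],[[0,0,0],[-0.002,0,0],-1],[[0,0,0],[0,0,0],-1],[[0,0,0],[0,0,0],-1],[[0,0,0],[0,0,0],-1]]'
python3 - <<'E'
from h import *
f=grab('wrist','wrist11'); s=monitor.get_state();Rt=R.from_quat(s['tool_rot']).as_matrix(); print(s['eef_pos'],s['contact_force'],'pivot in tool',Rt.T@(np.array([562.7,-47.7,0])-s['eef_pos']),'yaw',np.degrees(np.arctan2(Rt[1,0],Rt[0,0])))
E
```

```text
clock: 12.97
eef_pos: [622.3, -19.6, 30.2]
tool_rot: [0.92, -0.392, 0.001, -0.0]
contact_force: [0.6, -0.1, 0.7]
gripper_width: -0.1
[622.21558626 -19.60379823  29.95498128] [-0.10133143  0.94812798  0.01691854] pivot in tool [-21.01070623  62.39216545  29.90936943] yaw -46.13223463319308
```

View pics/wrist11.png

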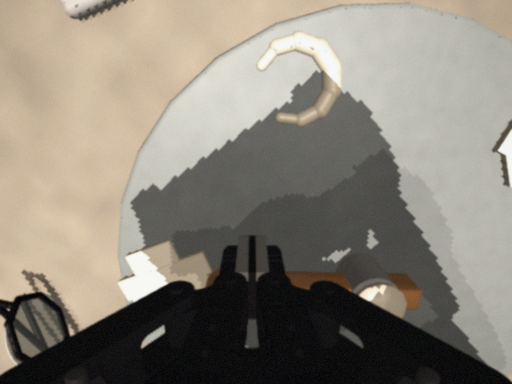

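```bash
cat > cmp.py <<'E'
from h import *
import sys
f=grab('wrist',sys.argv[1]); s=monitor.get_state();Rt=R.from_quat(s['tool_rot']).as_matrix()
print('F',Rt.T@s['contact_force'],'p',(Rt.T@(np.array([562.7,-47.7,0])-s['eef_pos'])).round(2))
hsv=cv2.cvtColor(f['image'],cv2.COLOR_RGB2HSV); m=(hsv[...,0]<22)&(hsv[...,1]>130)&(hsv[...,2]>50)
P=[]
for u in range(295,340,3):
    r=np.where(m[240:300,u])[0]
    if len(r): P.append(onz(f,u,240+r[0],24)[:2])
P=np.array(P); d=np.polyfit(P[:,0],P[:,1],1); C=np.array([562.7,-47.7]); a=np.arctan(d[0]); n=np.array([-np.sin(a),np.cos(a)])
print('edge ang',np.degrees(a),'lat',((P-C)@n).mean(),len(P),'cen',P.mean(0), 'cen ang',np.degrees(np.arctan2(*(P.mean(0)-C)[::-1])))
E
python3 cmp.py w11
python3 -m jog '[[[0,0,0],[-0.0015,0,0],-1],[[0,0,0],[-0.0015,0,0],-1],[[0,0,0],[0,0,0],-1],[[0,0,0],[0,0,0],-1]]'; python3 cmp.py w12
python3 -m jog '[[[0,0,0],[-0.0008,0,0],-1],[[0,0,0],[0,0,0],-1],[[0,0,0],[0,0,0],-1]]'; python3 cmp.py w13
```

```text
F [ 0.18527732  0.07252505 -0.39234471] p [-20.96  62.31  29.72]
edge ang 43.211823054605546 lat -3.6829470760242864 15 cen [584.36331642 -32.40162821] cen ang 35.22927555042605
clock: 13.4
eef_pos: [619.8, -17.3, 29.4]
tool_rot: [0.92, -0.392, -0.0, 0.0]
contact_force: [1.2, -0.8, 0.5]
gripper_width: -0.2
F [0.16972892 0.54829529 0.37093767] p [-17.71  62.25  29.39]
edge ang 43.472465009057466 lat -3.393876672573967 15 cen [584.20862971 -31.98536946] cen ang 36.15260346689512
clock: 13.7
eef_pos: [619.4, -16.8, 29.4]
tool_rot: [0.92, -0.392, 0.0, -0.0]
contact_force: [0.6, -0.4, 0.1]
gripper_width: 0.0
F [ 0.2481793  -0.38008294  0.00529879] p [-16.97  62.26  29.37]
edge ang 43.69770542054862 lat -3.303798829890065 15 cen [584.10703962 -31.81423114] cen ang 36.57842782162568
```

```bash
python3 -m jog '[[[0,0,0],[0.006,0,0],-1],[[0,0,0],[0.006,0,0],-1],[[0,0,0],[0,0,-0.03],-1],[[0,0,0],[0,0,-0.03],-1],[[0,0,0],[0,0,-0.03],-1],[[0,0,0],[-0.02,0.015,-0.03],-1],[[0,0,0],[-0.02,0.015,-0.03],-1],[[0,0,0],[-0.02,0.015,0],-1],[[0,0,0],[0,0,0],-1],[[0,0,0],[0,0,0],-1],[[0,0,0],[0,0,0],-1]]'
python3 - <<'E'
from h import *
f=grab('wrist','wrist14')
im=cv2.imread('pics/wrist14.png'); cv2.imwrite('pics/w14.png',cv2.resize(im,None,fx=1.5,fy=1.5)); cv2.imwrite('pics/z14.png',cv2.resize(im[115:175,110:300],None,fx=4,fy=9,interpolation=cv2.INTER_CUBIC))
E
python3 ang.py wrist14; python3 car.py wrist14 100 190 100 180
```

```text
clock: 14.67
eef_pos: [554.3, -13.8, 179.3]
tool_rot: [0.92, -0.392, 0.0, -0.0]
contact_force: [0.3, -0.4, 0.3]
gripper_width: 0.1
blob 837 line ang 43.55876 off pivot 0.4332451474910677 cen ang 44.0959575013079 far [617.7   8.5] 78.69596469146887 45.85378550855896
blob 108 line ang 150.44196 off pivot -17.63209548007361 cen ang -137.13600588661905 far [543.4 -60.3] 23.018633079373156 -147.7488372086805
car rect ((643.8367919921875, 30.518531799316406), (53.786373138427734, 37.70878982543945), 64.85820007324219) ang 44.13113291956229 112.76490648205625
```

View pics/w14.png

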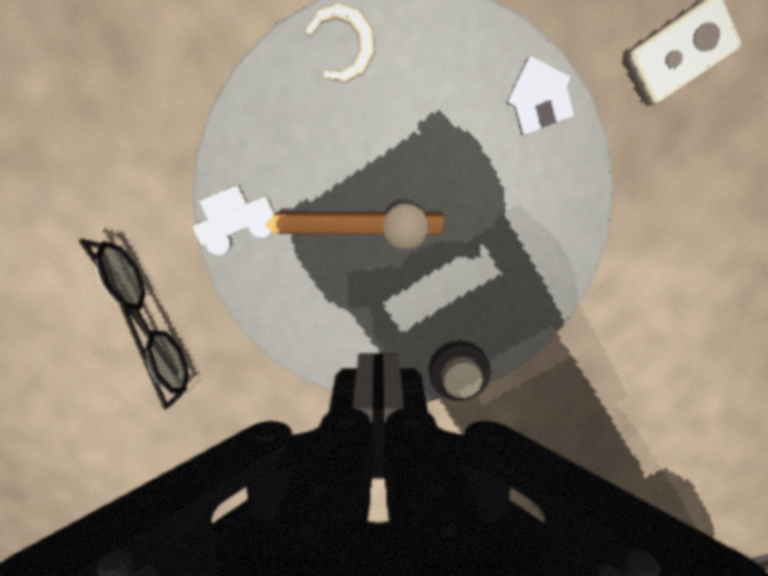

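View pics/z14.png

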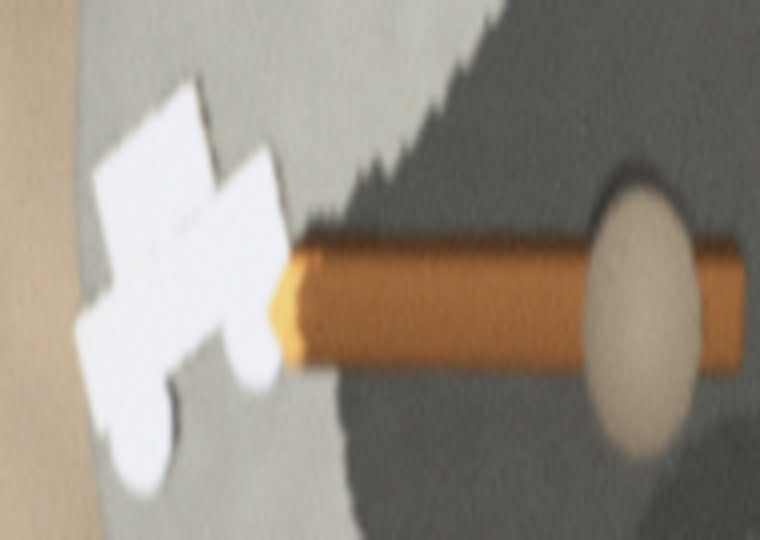

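```bash
python3 -m jog '[[[0,0,0],[-0.0195,0.0148,0],-1],[[0,0,0],[-0.0195,0.0148,0],-1],[[0,0,0],[-0.0195,0.0148,0],-1],[[0,0,0],[-0.0194,0.0148,0],-1],[[0,0,0],[0,0,0.03],-1],[[0,0,0],[0,0,0.03],-1],[[0,0,0],[0,0,0.03],-1],[[0,0,0],[0,0,0.03],-1],[[0,0,0],[0,0,0],-1],[[0,0,0],[0,0,0],-1],[[0,0,0],[0,0,0],-1]]'
python3 - <<'E'
from h import *
f=grab('wrist','wrist15'); g=grab('side','side15'); grab('top','top15')
im=cv2.imread('pics/side15.png'); cv2.imwrite('pics/s15.png',cv2.resize(im[150:270,150:310],None,fx=5,fy=5,interpolation=cv2.INTER_CUBIC))
s=monitor.get_state(); print(s['eef_pos'],s['contact_force'])
E
```

```text
clock: 15.63
eef_pos: [458.1, 1.5, 60.6]
tool_rot: [0.92, -0.392, 0.001, -0.0]
contact_force: [0.7, 0.1, 0.7]
gripper_width: 0.2
[457.98510407   1.52419811  60.85367138] [ 0.04229662  0.48487033 -0.07408145]
```

View pics/wrist15.png

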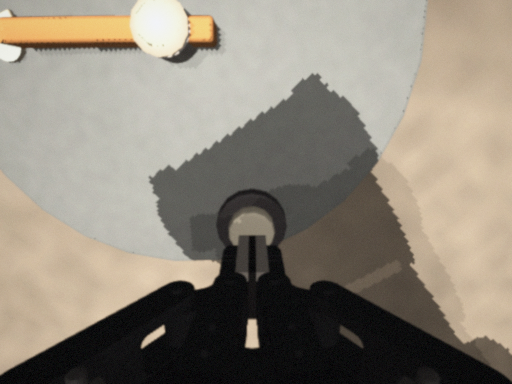

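View pics/s15.png

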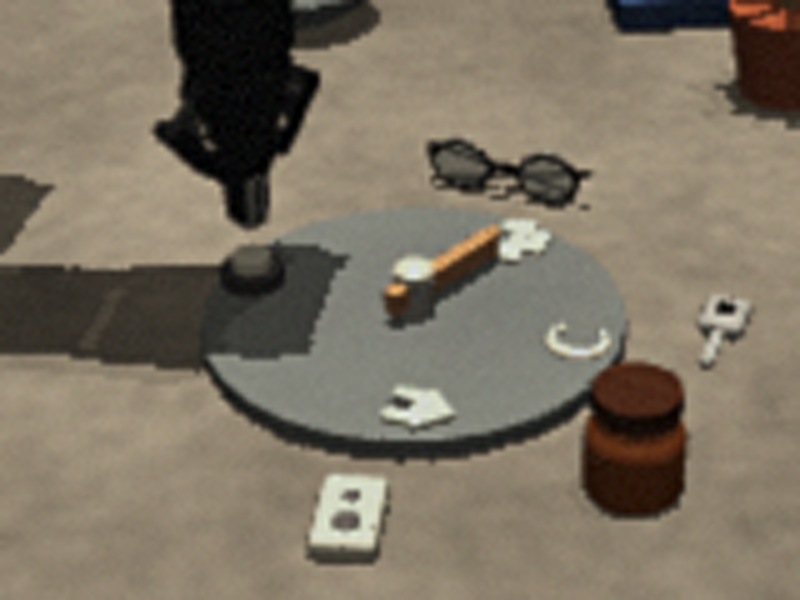

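```bash
python3 -m jog '[[[0,0,0],[0,0,0.006],-1],[[0,0,0],[0,0,0.006],-1],[[0,0,0],[0,0,0.005],-1],[[0,0,0],[0,0,0],-1],[[0,0,0],[0,0,0],-1]]'
for i in 1; do python3 -m jog '[[[0,0,0],[0,0,0.0025],-1],[[0,0,0],[0,0,0.0025],-1],[[0,0,0],[0,0,0],-1],[[0,0,0],[0,0,0],-1]]'; done
```

```text
clock: 16.2
eef_pos: [456.7, 1.8, 42.0]
tool_rot: [0.92, -0.392, -0.0, 0.0]
contact_force: [0.2, -0.4, 0.2]
gripper_width: -0.2
clock: 16.53
eef_pos: [457.1, 1.7, 37.5]
tool_rot: [0.92, -0.392, 0.0, -0.0]
contact_force: [-0.2, 0.3, 2.5]
gripper_width: -0.1
```

Contact is beginning (2.5 N); continuing in small steps.

```bash
python3 -m jog '[[[0,0,0],[0,0,0.001],-1],[[0,0,0],[0,0,0.001],-1],[[0,0,0],[0,0,0],-1],[[0,0,0],[0,0,0],-1]]'
python3 -m jog '[[[0,0,0],[0,0,0.001],-1],[[0,0,0],[0,0,0.001],-1],[[0,0,0],[0,0,0],-1],[[0,0,0],[0,0,0],-1]]'
```

```text
clock: 16.87
eef_pos: [457.1, 1.7, 35.5]
tool_rot: [0.92, -0.392, 0.0, -0.0]
contact_force: [0.6, 0.1, 3.5]
gripper_width: -0.2
clock: 17.2
eef_pos: [457.1, 1.7, 33.5]
tool_rot: [0.92, -0.392, 0.0, -0.0]
contact_force: [0.7, -0.0, 4.7]
gripper_width: -0.1
```

```bash
python3 -m jog '[[[0,0,0],[0,0,0.0005],-1],[[0,0,0],[0,0,0.0005],-1],[[0,0,0],[0,0,0],-1],[[0,0,0],[0,0,0],-1]]'
python3 -m jog '[[[0,0,0],[0,0,0.0005],-1],[[0,0,0],[0,0,0.0005],-1],[[0,0,0],[0,0,0],-1],[[0,0,0],[0,0,0],-1]]'
```

```text
clock: 17.53
eef_pos: [457.1, 1.7, 32.5]
tool_rot: [0.92, -0.392, 0.0, -0.0]
contact_force: [0.8, -0.5, 4.5]
gripper_width: 0.1
clock: 17.87
eef_pos: [457.1, 1.7, 31.9]
tool_rot: [0.92, -0.392, 0.0, -0.0]
contact_force: [-1.7, -0.3, 12.4]
gripper_width: -0.1
```

```bash
python3 -m jog '[[[0,0,0],[0,0,0],-1],[[0,0,0],[0,0,-0.004],-1],[[0,0,0],[0,0,-0.008],-1],[[0,0,0],[0,0,-0.02],-1],[[0,0,0],[0,0,-0.03],-1],[[0,0,0],[0,0,-0.03],-1],[[0,0,0],[0,0,-0.03],-1],[[0,0,0],[0.01,0,-0.03],-1],[[0,0,0],[0.02,0,-0.01],-1],[[0,0,0],[0.02,0,0],-1],[[0,0,0],[0.02,0,0],-1],[[0,0,0],[0,0,0],-1],[[0,0,0],[0,0,0],-1],[[0,0,0],[0,0,0],-1]]'
python3 - <<'E'
from h import *
f=grab('wrist','wrist16'); grab('top','top16')
im=cv2.imread('pics/wrist16.png'); cv2.imwrite('pics/w16.png',cv2.resize(im,None,fx=1.5,fy=1.5))
E
python3 ang.py wrist16
```

```text
clock: 19.03
eef_pos: [504.7, -48.2, 193.1]
tool_rot: [0.92, -0.392, -0.001, -0.0]
contact_force: [0.2, 0.4, 0.6]
gripper_width: -0.1
blob 121 line ang 129.37117 off pivot -17.83025896957768 cen ang -137.58306103243643 far [548.5 -66.4] 23.348814719414996 -128.03213480904301
```

View pics/w16.png

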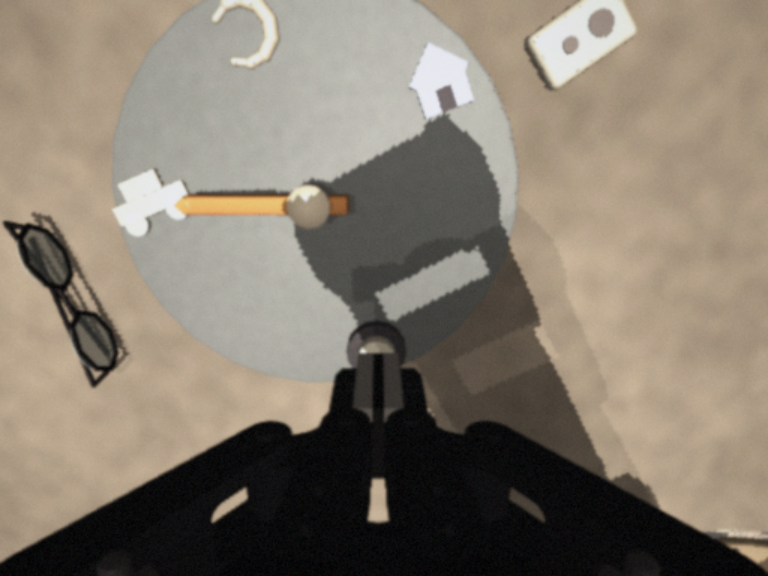

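View pics/top16.png

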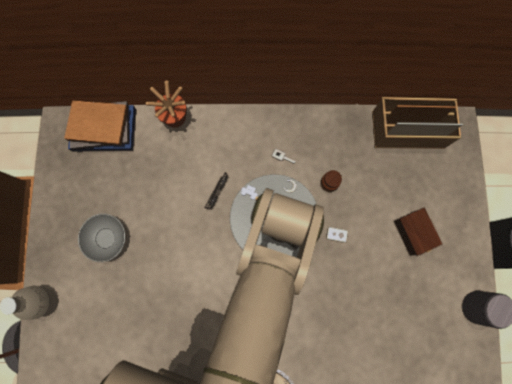

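```bash
python3 -c "
from workcell import manip; print(manip.finish_job())"
```

```text
the job is handed in; nothing more can be done
None
```

The dial is set to the car and confirmed, and the job was handed in at about 19 s of the 54 s allowed.

**Pointer:** I pushed the arm clockwise with the shut fingertips. It went about 1.4° past the car mark, so I nudged it back from the other side before pressing anything. In the last close wrist view before the press, the arm pointed at about 43.8° and the middle of the car was at about 44.0°. Single readings differed by up to about 1°, depending on which edge I used.

**Button:** I pressed straight down. The force rose from 2.5 N to about 4.5 N over the travel, then jumped to 12 N at the stop, so it was fully down. I then lifted straight off. The fingers partly hide the button in the last view, so I didn't measure that it came back up.

**Final state:** After the press, the wrist picture shows the arm still lying along the car direction. My automatic angle measurement found only the arm's tail in that picture, so this last check is by eye. The loose things I could see in the top view look unmoved, and the robot ended clear of everything.

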